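# Put the field radio on the air

## Robot

A 6-joint arm with a two-finger parallel gripper is mounted at the origin on the work surface. World frame = base frame: x ahead of the robot, y to its left, z up, the work surface at z = 0. Lengths are in m, angles in rad, forces in N, time in s.
With the tool pointing down it reaches from about 0.275 to 0.825 m from the base axis. Payload 4.9 kg.
Tool frame: the origin (TCP) lies on the centre line of the jaws, within the pads' length; the fingertips stand 17 mm ahead of it and the grasp point (between the pads) lies 2 mm behind it; z points along the fingers, y is the line along which they close (so a half turn about z gives the same grasp; the last joint's range is limited). The gripper opens to 85 mm and grips with 20 to 120 N. Pads are 22 mm wide; open, the fingers measure 114 mm over their backs; the gripper's body (76 mm by 85 mm) begins 54 mm behind the grasp point. The pads swing forward as they close: fully open they stand 13 mm farther back than shut.
Start: joints at [-1.483, 0.326, -0.193, 1.052, 0, 1.437], TCP at [0.121, -0.537, 0.248] pointing down, gripper open.
Joint ranges: [-2.65, 2.65], [-0.97, 1.79], [-1.3, 1.35], [-1.93, 2.1], [-1.47, 1.37], [-3.14, 3.14]. Speed limits (rad/s): [2.57, 2.57, 3.14, 3.14, 3.14, 3.14].

## Interface

Orientations are given as a unit quaternion [w, x, y, z].
In Python, from cell import * gives the robot as it stands.
- The arm moves only by the tool carry_out, never from a script. Its argument "deltas" is text: rows parted by semicolons, each of 5 numbers parted by spaces: the gripper command: -1 is shut, 1 is fully open, values between are in proportion, then the shift along the tool's x, y, z in mm, then the turn about the tool's z in degrees. In form: grip dx dy dz spin; .... A call has 1 to 8 rows; each row is the pose to reach, as a shift and turn from the pose commanded when the call began, along the tool's axes at that moment; what a row does not reach only later rows make up. A row lasts 1/12 s, in which the tool goes at most 41.7 mm and 7.16 degrees, less where a joint would pass 70% of its speed; a pose out of reach is approached as far as the arm can. A call with a gripper value outside its range is refused whole. The fingers move at their own pace and stop on an object; the grip force is fixed at half the most. Time passes only in rows, so rows that repeat a pose let the fingers close. It gives the time, the measured TCP pose, the force, the opening and the grip force at its end, in the units of the state.
- observe(): the state, without advancing time (a new reading comes with each control period).
- get_image(name): name is "scene" or "side" or "wrist"; returns the picture (384x512x3 uint8, red, green, blue); there is no depth.
- camera_info(name): a dict with "camera_matrix" (3x3 intrinsics, pixels), "D" ([k1, k2, p1, p2, k3] as OpenCV has them; the pictures are not rectified), "extrinsics" (4x4, takes a point from world to camera coordinates); the wrist camera has in their place "hand_eye" (4x4, takes a point from camera to tool coordinates, whose origin is the TCP and whose axes are the flange's). Camera axes: x right, y down, z forward; pixel columns grow to the right and rows downward; lengths in m; the calibration is good to about 2 mm. A picture is of the moment at which its call begins: read the wrist's pose just before it. camera_info takes no time and is no camera call.
- close_job(): hands the job in; it is judged then, once.
The state is a dict: "clock": time; "joint_pos": joint angles; "joint_vel": joint speeds; "joint_torque": joint torques, N m; "position": TCP position; "tcp_rot": TCP orientation; "force": force on the tool from outside, world axes, zero at the start; "torque": the same for the moment, N m; "finger_gap": finger opening in m; "grasp_force": force on a finger pad.
Only numpy, scipy, OpenCV 4.12 (cv2) and the standard library are available. Lean on these libraries where they do the work, as an engineer would, in place of code of your own. Each camera call takes 0.05 s, during which the arm holds its last target. There are 200 camera calls.

## Task

Put the field station on the air with your fingertips: press down the raised end of the large rocker on the battery box until it has rocked fully over, then push the round power button on the radio fully in, and then press the wide talk bar on the desk microphone's base right down and finish while still holding it down. Do not press anything out of turn, and leave the small rocker and the square keys alone. Pick nothing up, and leave the microphone and the other things on the table where they stand.

Things in the scene. Friction and masses are not known exactly. Their poses are not given: they have to be found in the camera images.
- battery_box: grey battery box, 170 (its x) x 190 (its y) x 104 mm high, fixed to the table; origin under its centre, x axis pointing away from the operator, z up. Two black rockers lie on its level top: the large one at its +y side, a small one at its -y side.
- rocker_raised_end (a point): point on the upper face of the raised half of the large black rocker (56 x 32 mm, rocks about an axis along the box's y). Off, the half on the box's -x side stands up at 0.34 rad and its other half lies level, 116 mm above the table. The point lies 20 mm from the rocking axis, 8 mm from the raised end's edge; it sinks about 7 mm to 116 mm above the table as the rocker goes over, and then this half is level. About 2 to 3 N on it move the rocker; it stays where it is left.
- main_rocker (a joint): angle of the large rocker: 0 off (near half raised), 0.34 rad fully over (on)
- radio: dark radio, 175 (its x) x 210 (its y) mm, fixed to the table; origin under its centre, x away from the operator. Its control face slopes up towards its far (+x) side by 0.2 rad and is about 48 mm high at the near edge, 82 mm at the far edge. A tuning knob (42 mm across, 17 mm proud) stands at the -y side of the face, the round power button at the +y near side, three small square keys between them.
- power_button_top (a point): centre of the top of the round power button (25 mm across, 10 mm proud of the face) ; z axis is the face's normal. It goes in 5 mm along the face's normal, needs about 3 N, and stays in. The nearest square key is 56 mm away, centre to centre.
- power_button (a joint): depth of the power button: 0 out, 0.005 m fully in
- desk_mic: black desk microphone, loose, 0.95 kg: base 180 (its x) x 110 (its y) x 28 mm, origin under its centre, x away from the operator; a microphone head on a short stem at its far end rises to 144 mm above the table, 118 mm beyond the talk bar's centre.
- talk_bar_top (a point): centre of the top of the wide grey talk bar at the near end of the microphone's base: 30 (x) x 68 (y) mm, top 43 mm above the table when up. It goes straight down 6 mm against a spring (1.3 N at first, 5 N right down) and comes up again when let go.
- talk_bar (a joint): depth of the talk bar: 0 up, 0.006 m right down
- small_rocker (a point): middle of the small black rocker (32 x 18 mm) on the battery box; leave it alone
- lamp_rocker (a joint): angle of the small rocker: 0 as it is found
- square_key0_top (a point): centre of the top of a small square key (15 mm) on the radio; leave it alone
- square_key0 (a joint): depth of that square key: 0 out, 0.004 m in
- square_key1_top (a point): centre of the top of a small square key (15 mm) on the radio; leave it alone
- square_key1 (a joint): depth of that square key: 0 out, 0.004 m in
- square_key2_top (a point): centre of the top of a small square key (15 mm) on the radio; leave it alone
- square_key2 (a joint): depth of that square key: 0 out, 0.004 m in
- mug: loose white mug, 80 mm across, 92 mm high; origin under its centre; leave it where it is
- handheld: loose handheld radio standing upright, 34 x 56 x 105 mm, with a stub aerial up to 190 mm; origin under its centre; leave it where it is
- phone: loose phone lying flat, 150 x 72 x 9 mm; origin under its centre; leave it where it is
- screwdriver: loose screwdriver lying on the table; origin amid the tool; leave it where it is
- tape_roll: loose roll of tape lying flat in front of the radio, 52 mm across, 19 mm high; origin under its centre; leave it where it is
- adapter: loose steel coaxial adapter, 20 mm across and 32 mm high, standing on the battery box's top at a far corner; origin under its centre; leave it where it is
- spare_mic: loose hand microphone lying flat, 85 x 52 x 26 mm; origin under its centre; leave it where it is
Things that resemble listed ones, but are neither listed nor needed, are in the scene too. Leave any red look-alike of the desk_mic alone.

How it is judged:
On the way, in this order (a step that is already met when the one before it is completed fails the run):
1. the large rocker is pressed fully over by the fingers (value of joint main_rocker above 0.25 rad and contact force between the fingers and battery_box above 0.3 N), for 0.05 s.
2. the round power button is pushed in by the fingers (value of joint power_button above 0.0035 m and contact force between the fingers and radio above 0.3 N), for 0.05 s.
3. the talk bar is held down by the fingers (value of joint talk_bar above 0.004 m and contact force between the fingers and desk_mic above 1 N), for 0.3 s.
At the end, for the whole second after the job is handed in: Rocker over (above 0.25 of 0.34 rad), power button in (above 3.5 of 5 mm), fingers holding the talk bar down (above 4 of 6 mm, over 1 N); small rocker and square keys as found; microphone flat; it and the other loose things within 30 mm of where they stood (all of step 3 and value of joint main_rocker above 0.25 rad and value of joint power_button above 0.0035 m and value of joint lamp_rocker below 0.1 rad and value of joint each of square_key0, square_key1, square_key2 below 0.0015 m and angle between desk_mic's own z axis and vertical below 0.1 rad and distance of each of desk_mic, mug, handheld, phone, screwdriver, tape_roll, adapter, spare_mic from where it was at the start of the episode below 0.03 m); the arm keeps its last pose, push and grip.
It fails at once if the power button is pressed before the rocker is over (value of joint power_button above 0.002 m and value of joint main_rocker below 0.25 rad).
It fails at once if the talk bar is pressed before the power button is in (value of joint talk_bar above 0.002 m and value of joint power_button below 0.0035 m).
It fails at once if the small rocker or a square key is pressed (value of joint lamp_rocker above 0.15 rad or value of joint any of square_key0, square_key1, square_key2 above 0.002 m).
It fails at once if the microphone is lifted, tipped or shoved more than 30 mm (distance of desk_mic from where it was at the start of the episode above 0.03 m or height (world z) of desk_mic above 0.015 m or angle between desk_mic's own z axis and vertical above 0.15 rad).
It fails at once if another loose thing is moved more than 30 mm, or picked up (distance of any of mug, handheld, phone, screwdriver, tape_roll, adapter, spare_mic from where it was at the start of the episode above 0.03 m).
It also fails if it takes over 54 s, if anything falls off the work surface, if the arm or the gripper's body presses on something with over 40 N, if the wrist force passes 120 N, or if a joint passes its speed limit or range.

## Working session

There is one attempt and no reset: what is moved stays moved. The work goes in short steps, Python scripts to look and compute and a tool call to move; the robot and the scene stay as the last step left them, time stands still between calls to the robot, and variables do not carry over. Pictures are saved under pics/ and viewed, at most 10 in all, crops included, and the job is handed in when it is done.

Besides the shell and the picture viewer there is one more tool, called after ">>>" by a JSON object that holds its "name" and its "arguments". carry_out: Moves the arm, as the interface text tells. Its arguments: {"type":"object","properties":{"deltas":{"type":"string"}},"required":["deltas"]}

```bash
mkdir -p pics
cat > h.py <<'E'
from cell import *
import numpy as np, cv2
from scipy.spatial.transform import Rotation as R
def cam(name,st=None):
    c=camera_info(name);K=np.array(c["camera_matrix"]);D=np.array(c["D"])
    if name=="wrist":
        st=st or observe();q=st["tcp_rot"];T=np.eye(4);T[:3,:3]=R.from_quat([q[1],q[2],q[3],q[0]]).as_matrix();T[:3,3]=st["position"]
        E=np.linalg.inv(T@np.array(c["hand_eye"]))
    else: E=np.array(c["extrinsics"])
    return K,D,E
def ray(C,px):
    K,D,E=C;u=cv2.undistortPoints(np.array([[px]],float),K,D)[0,0]
    return -E[:3,:3].T@E[:3,3],E[:3,:3].T@np.array([u[0],u[1],1])
def onz(C,px,z):
    o,d=ray(C,px);return o+d*(z-o[2])/d[2]
def proj(C,P):
    K,D,E=C;return cv2.projectPoints(np.array(P,float).reshape(-1,1,3),cv2.Rodrigues(E[:3,:3])[0],E[:3,3],K,D)[0][:,0]
def snap(name,f):
    st=observe();im=get_image(name);cv2.imwrite("pics/"+f,im[:,:,::-1]);return st,im
E
python3 - <<'E'
from h import *
st,_=snap("scene","s1.png");snap("side","d1.png");snap("wrist","w1.png")
print(st["position"],st["tcp_rot"],st["clock"],st["finger_gap"])
for n in("scene","side"): print(n,-cam(n)[2][:3,:3].T@cam(n)[2][:3,3])
print(camera_info("wrist")["hand_eye"])
E
```

```text
[ 0.12094645 -0.53597166  0.2475241 ] [-8.57885214e-04  9.93859800e-01  1.10643403e-01  1.13111825e-05] 0.0 0.08529547867402566
scene [ 0.97970158 -0.7794227   1.36339491]
side [-0.06306789  0.66590371  1.16311038]
[[ 4.42943449e-04 -9.50859100e-01 -3.09623604e-01  7.92870786e-02]
 [ 9.99998999e-01  5.00451767e-06  1.41521644e-03  6.81900877e-04]
 [-1.34412191e-03 -3.09623921e-01  9.50858150e-01 -1.25348747e-01]
 [ 0.00000000e+00  0.00000000e+00  0.00000000e+00  1.00000000e+00]]
```

View pics/s1.png

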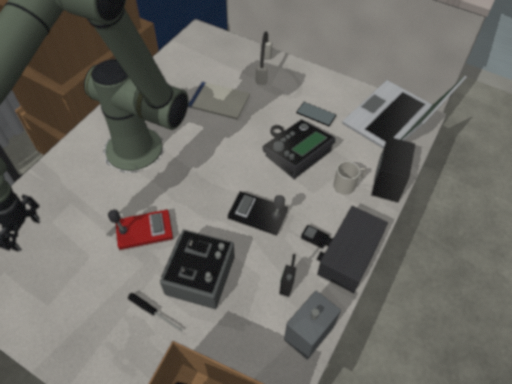

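View pics/d1.png

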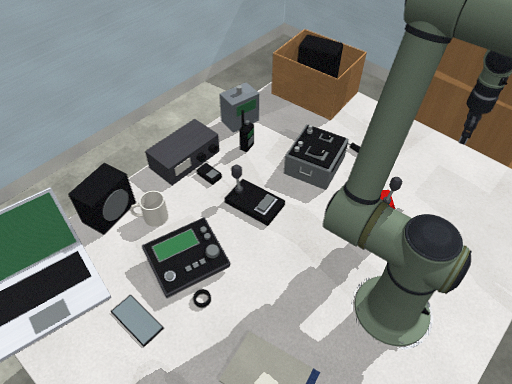

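Scene view: battery box near (200,265), black desk mic with its bar near (244,207), radio near (298,148). Side view: box near (315,155), bar near (265,205), radio near (185,258) with the round button near (170,276). I'll enlarge these areas.

Run:
```python
import cv2,numpy as np
s=cv2.imread("pics/s1.png");d=cv2.imread("pics/d1.png")
def c(i,x,y,w,h): return cv2.resize(i[y:y+h,x:x+w],(400,300),interpolation=cv2.INTER_CUBIC)
cv2.imwrite("pics/m1.png",np.vstack([np.hstack([c(d,270,115,100,75),c(d,135,220,100,75)]),np.hstack([c(s,155,225,100,75),c(s,255,110,100,75)])]))
```

```text
(no output)
```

View pics/m1.png

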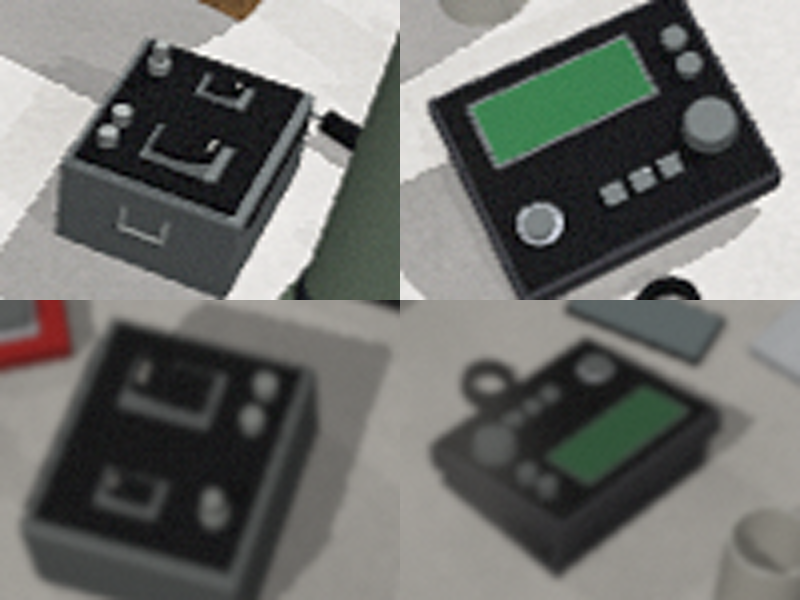

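Side crop: the box's large rocker is at lower left, with its raised end (white dot) at right. The radio's round button is at side px (170,276) and scene px (304,127). Now casting rays.

Run:
```python
from h import *
S,D=cam("scene"),cam("side")
p=lambda x:np.round(x,4)
c=[onz(D,q,.104) for q in[(307,125),(347.5,140),(330,170.5),(286,154.5)]]
print("box",*map(p,c),p(np.mean(c,0)),[np.linalg.norm(c[i]-c[i-1]).round(3) for i in range(4)])
def tri(a,b):
    o1,d1=ray(S,a);o2,d2=ray(D,b);t=np.linalg.lstsq(np.c_[d1,-d2],o2-o1,rcond=None)[0]
    A,B=o1+t[0]*d1,o2+t[1]*d2;return p((A+B)/2),p(np.linalg.norm(A-B))
print("btn",tri((304,127.2),(170,275.5)),p(onz(D,(170,275.5),.064)),p(onz(S,(304,127.2),.064)))
print("rocker dot",tri((190,318-0+0) if 0 else (190,243+75*0),(323.3,151.3)),p(onz(D,(323.3,151.3),.12)))
print("bar",p(onz(S,(244,207),.043)),p(onz(D,(265,205),.043)))
print("keys",[p(onz(D,q,.064)) for q in[(188.3,268.3),(195.5,265),(202.5,261.5)]])
im=cv2.imread("pics/d1.png")
cv2.imwrite("pics/m2.png",np.hstack([cv2.resize(im[160:235,210:310],(400,300),interpolation=2),cv2.resize(cv2.imread("pics/s1.png")[180:255,215:315],(400,300),interpolation=2)]))
```

```text
box [ 0.6035 -0.3644  0.104 ] [ 0.447  -0.3995  0.104 ] [ 0.4055 -0.235   0.104 ] [ 0.5626 -0.1929  0.104 ] [ 0.5047 -0.298   0.104 ] [np.float64(0.176), np.float64(0.16), np.float64(0.17), np.float64(0.163)]
btn (array([0.5245, 0.3753, 0.0589]), np.float64(0.0051)) [0.5195 0.3753 0.064 ] [0.528  0.3728 0.064 ]
rocker dot (array([ 0.4677, -0.2757,  0.1231]), np.float64(0.0021)) [ 0.4685 -0.2792  0.12  ]
bar [ 0.5124 -0.0376  0.043 ] [ 0.4996 -0.0137  0.043 ]
keys [array([0.4984, 0.3241, 0.064 ]), array([0.4911, 0.3026, 0.064 ]), array([0.4846, 0.2808, 0.064 ])]
```

View pics/m2.png

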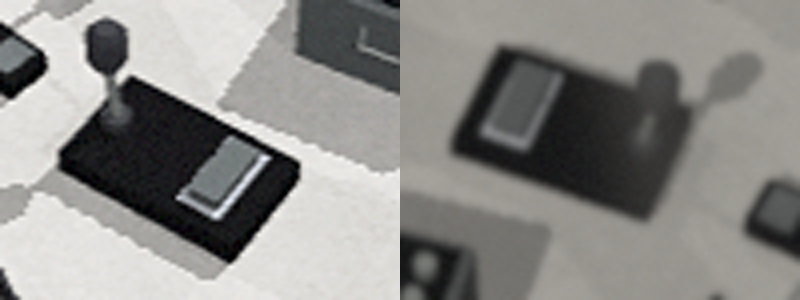

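>>> {"name": "carry_out", "arguments": {"deltas": "-1 388 -176 0 0; -1 388 -176 0 0; -1 388 -176 0 0; -1 388 -176 0 0; -1 388 -176 0 0; -1 388 -176 0 0; -1 388 -176 0 0; -1 388 -176 0 0"}}

```text
clock: 0.82
position: [0.3881, -0.3338, 0.2482]
tcp_rot: [-0.0, 0.994, 0.111, -0.0]
force: [1.2, 0.2, 0.0]
finger_gap: 0.0004
grasp_force: 0.0
```

Run:
```python
from h import *
st=observe();print(st["position"],st["clock"],st["force"])
```

```text
[ 0.38805627 -0.33380065  0.24820753] 0.8167 [1.21604105e+00 1.67872010e-01 2.17496042e-04]
```

>>> {"name": "carry_out", "arguments": {"deltas": "-1 82 -37 0 0; -1 82 -37 0 0; -1 82 -37 0 0; -1 82 -37 0 0"}}

```text
clock: 1.15
position: [0.4603, -0.2793, 0.2479]
tcp_rot: [-0.0, 0.994, 0.113, -0.0]
force: [-1.2, -0.2, 0.6]
finger_gap: 0.0
grasp_force: 0.0
```

Run:
```python
from h import *
st,im=snap("wrist","w2.png");print(st["position"],st["clock"],st["force"]);import json;json.dump({k:np.array(st[k]).tolist() for k in("position","tcp_rot")},open("w2.json","w"))
cv2.imwrite("pics/w2b.png",cv2.resize(im[:,:,::-1],(800,600)))
```

```text
[ 0.4603175  -0.27934089  0.24786176] 1.15 [-1.16738599 -0.17992458  0.57088332]
```

View pics/w2b.png

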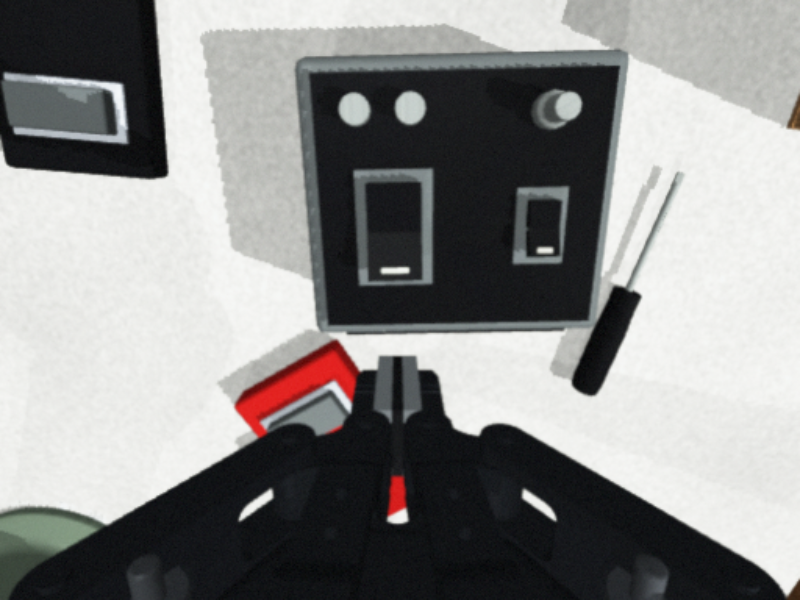

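The wrist view shows the box upright in the picture. The large rocker's black face runs from (395,182) at its far end to (395,279) at its raised end, with the white mark at (395,270) of 800x600. The small rocker is at right (542,227), and the talk bar is at upper left.

Run:
```python
from h import *
import json
W=cam("wrist",json.load(open("w2.json")));f=.64;p=lambda x:np.round(x,4)
Z=lambda q,z:onz(W,(q[0]*f,q[1]*f),z)
a,b=Z((394.5,279),.1255),Z((394.5,182),.116)
print("raised",p(a),"far",p(b),np.linalg.norm((a-b)[:2]),"yaw",np.degrees(np.arctan2(*(b-a)[1::-1])))
l,r=Z((368,279),.1255),Z((421,279),.1255);print("width",np.linalg.norm(l-r))
u=(b-a);u[2]=0;u/=np.linalg.norm(u);P=a+u*.008*.94;P[2]=.123;print("press",p(P))
c=[Z(q,.104) for q in[(297,60),(627,52),(594,327),(318,330)]];print(*map(p,c),p(np.mean(c,0)),[np.linalg.norm(c[i]-c[i-1]).round(3) for i in range(4)])
st=observe();d=P-st["position"];q=st["tcp_rot"];Rm=R.from_quat([q[1],q[2],q[3],q[0]]);print("tool delta, tip to point mm",(Rm.inv().apply(d)-[0,0,.017])*1e3)
print("tip px",proj(W,[st["position"]-np.array([0,0,.017])])/f)
```

```text
raised [ 0.4657 -0.2777  0.1255] far [ 0.5186 -0.2655  0.116 ] 0.05421931753599956 yaw 12.961515531097762
width 0.030825367283692298
press [ 0.4731 -0.276   0.123 ]
[ 0.5687 -0.1996  0.104 ] [ 0.6126 -0.3729  0.104 ] [ 0.4569 -0.4135  0.104 ] [ 0.4142 -0.2379  0.104 ] [ 0.5131 -0.306   0.104 ] [np.float64(0.159), np.float64(0.179), np.float64(0.161), np.float64(0.181)]
tool delta, tip to point mm [ 14.82779714  -1.18490903 107.82546175]
tip px [[396.62974469 381.27708189]]
```

>>> {"name": "carry_out", "arguments": {"deltas": "-1 17 -1 40 0; -1 17 -1 80 0; -1 17 -1 95 0; -1 17 -1 103 0; -1 17 -1 108 0; -1 17 -1 112 0; -1 17 -1 114 0; -1 17 -1 115 0"}}

```text
clock: 1.87
position: [0.4754, -0.2778, 0.1345]
tcp_rot: [0.001, 0.994, 0.11, 0.001]
force: [-1.5, -0.1, 2.8]
finger_gap: -0.0
grasp_force: 1.1
```

>>> {"name": "carry_out", "arguments": {"deltas": "-1 0 0 1 0; -1 0 0 2 0; -1 0 0 3 0; -1 0 0 3 0"}}

```text
clock: 2.2
position: [0.4757, -0.2777, 0.1328]
tcp_rot: [0.002, 0.994, 0.111, 0.001]
force: [-5.2, 0.2, 14.5]
finger_gap: 0.0001
grasp_force: 7.4
```

>>> {"name": "carry_out", "arguments": {"deltas": "-1 0 0 -40 0; -1 0 0 -80 0; -1 0 0 -117 0; -1 -17 0 -117 0; -1 -17 0 -117 0"}}

```text
clock: 2.62
position: [0.4588, -0.2814, 0.2504]
tcp_rot: [0.002, 0.994, 0.11, 0.002]
force: [-0.1, -0.0, -0.4]
finger_gap: -0.0
grasp_force: 0.0
```

```bash
python3 -c "
from h import *
st,im=snap('wrist','w3.png');print(st['position'],st['force'])"
```

```text
[ 0.45880584 -0.28144015  0.25043309] [-0.09870732 -0.00524453 -0.44915692]
```

>>> {"name": "carry_out", "arguments": {"deltas": "-1 207 -626 0 0; -1 207 -626 0 0; -1 207 -626 0 0; -1 207 -626 0 0; -1 207 -626 0 0; -1 207 -626 0 0; -1 207 -626 0 0; -1 207 -626 0 0"}}

```text
clock: 3.33
position: [0.4904, 0.054, 0.2462]
tcp_rot: [-0.001, 0.994, 0.111, -0.001]
force: [0.2, 0.2, 0.2]
finger_gap: 0.0
grasp_force: 0.0
```

>>> {"name": "carry_out", "arguments": {"deltas": "-1 77 -296 0 0; -1 77 -296 0 0; -1 77 -296 0 0; -1 77 -296 0 0; -1 77 -296 0 0; -1 77 -296 0 0; -1 77 -296 0 0; -1 77 -296 0 0"}}

```text
clock: 4.0
position: [0.5246, 0.239, 0.246]
tcp_rot: [-0.015, 0.99, 0.142, -0.004]
force: [-0.0, -0.5, 0.6]
finger_gap: -0.0
grasp_force: 0.0
```

Run:
```python
from h import *
st,im=snap("wrist","w4.png");print(st["position"],st["clock"],st["force"]);import json;json.dump({k:np.array(st[k]).tolist() for k in("position","tcp_rot")},open("w4.json","w"))
im=cv2.resize(im[:,:,::-1],(800,600));im[400:,:300]=cv2.imread("pics/w3.png")[60:260,150:450];cv2.imwrite("pics/w4b.png",im)
```

```text
[0.5245693  0.23895105 0.24599901] 4.0 [-0.04517815 -0.47215327  0.55019642]
```

View pics/w4b.png

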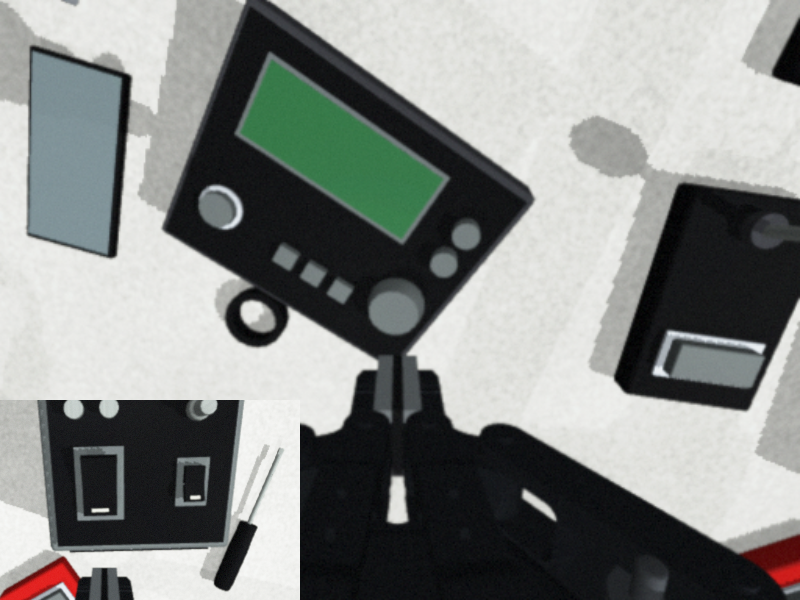

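Run:
```python
from h import *
import json
st=observe();print(np.round(st["joint_pos"],3))
W=cam("wrist",json.load(open("w4.json")));f=.64;p=lambda x:np.round(x,4)
Z=lambda q,z:onz(W,(q[0]*f,q[1]*f),z)
print("btn",p(Z((216,209),.066)),"keys",[p(Z(q,.064)) for q in[(286,257),(313,274),(340,291)]])
n=[Z((165,228),.048),Z((385,360),.048)];print("near edge",*map(p,n),np.linalg.norm(n[0]-n[1]))
print("green edge dir",Z((236,133),.07)-Z((403,242),.07))
c=[Z(q,.043) for q in[(678,340),(766,350),(755,387),(668,376)]];print("bar",*map(p,c),p(np.mean(c,0)),[np.linalg.norm(c[i]-c[i-1]).round(3) for i in range(4)])
```

```text
[ 0.283  0.377 -0.124  1.071  0.031  3.141]
btn [0.5239 0.3735 0.066 ] keys [array([0.5039, 0.3204, 0.064 ]), array([0.4972, 0.2989, 0.064 ]), array([0.4903, 0.277 , 0.064 ])]
near edge [0.4944 0.4148 0.048 ] [0.4381 0.2289 0.048 ] 0.1943040320910182
green edge dir [0.03748555 0.12352243 0.        ]
bar [0.521  0.0122 0.043 ] [ 0.5331 -0.0564  0.043 ] [ 0.5013 -0.0653  0.043 ] [0.4898 0.0049 0.043 ] [ 0.5113 -0.0262  0.043 ] [np.float64(0.032), np.float64(0.07), np.float64(0.033), np.float64(0.071)]
```

The button at (0.524, 0.3735) agrees between the two views: key distance 57 mm, top height 66 mm. The inset shows the rocker over with its edges parallel. Joint 6 sits at its limit, so I'll spin the tool back first.

>>> {"name": "carry_out", "arguments": {"deltas": "-1 0 0 0 -7; -1 0 0 0 -14; -1 0 0 0 -21; -1 0 0 0 -28; -1 0 0 0 -35; -1 0 0 0 -42; -1 0 0 0 -48; -1 0 0 0 -48"}}

```text
clock: 4.72
position: [0.5244, 0.2372, 0.247]
tcp_rot: [-0.015, 0.847, 0.532, 0.003]
force: [0.9, 0.1, 0.5]
finger_gap: -0.0001
grasp_force: 0.0
```

```bash
cat > go.py <<'E'
from h import *
import sys
st=observe();q=st["tcp_rot"];Rm=R.from_quat([q[1],q[2],q[3],q[0]])
P=np.array(list(map(float,sys.argv[1:4])));print(st["clock"],st["position"],np.round(st["joint_pos"],3),np.round(Rm.as_matrix(),3).tolist())
print("tip to point, mm",((Rm.inv().apply(P-st["position"])-[0,0,.017])*1e3).round(1))
E
python3 go.py .5239 .3735 .066
```

```text
4.7167 [0.52442866 0.23719665 0.24696025] [ 0.281  0.374 -0.127  1.072  0.031  2.301] [[0.435, 0.901, -0.01], [0.9, -0.434, 0.029], [0.022, -0.022, -1.0]]
tip to point, mm [118.6 -55.7 167.8]
```

>>> {"name": "carry_out", "arguments": {"deltas": "-1 118 -56 40 0; -1 118 -56 70 0; -1 118 -56 90 0; -1 118 -56 110 0; -1 118 -56 130 0; -1 118 -56 145 0; -1 118 -56 150 0; -1 118 -56 150 0"}}

```text
clock: 5.38
position: [0.5229, 0.372, 0.0994]
tcp_rot: [-0.015, 0.847, 0.531, 0.002]
force: [-0.6, 0.1, -0.5]
finger_gap: -0.0002
grasp_force: 0.0
```

```bash
python3 go.py .5239 .3735 .066
```

```text
5.3833 [0.52293476 0.37201265 0.09938805] [ 0.49   0.614 -0.132  0.823  0.03   2.513] [[0.437, 0.899, -0.013], [0.899, -0.436, 0.028], [0.019, -0.023, -1.0]]
tip to point, mm [ 1.1  1.  16.4]
```

>>> {"name": "carry_out", "arguments": {"deltas": "-1 1 1 10 0; -1 1 1 14 0; -1 1 1 17 0; -1 1 1 19 0; -1 1 1 21 0; -1 1 1 22 0; -1 1 1 23 0; -1 1 1 23 0"}}

```text
clock: 6.05
position: [0.5265, 0.3742, 0.0802]
tcp_rot: [-0.014, 0.847, 0.531, 0.005]
force: [0.3, -3.3, 9.2]
finger_gap: -0.0002
grasp_force: 4.6
```

>>> {"name": "carry_out", "arguments": {"deltas": "-1 0 0 1 0; -1 0 0 2 0; -1 0 0 3 0; -1 0 0 3 0"}}

```text
clock: 6.38
position: [0.5266, 0.3742, 0.0798]
tcp_rot: [-0.014, 0.847, 0.531, 0.006]
force: [-4.8, -5.8, 25.0]
finger_gap: 0.0
grasp_force: 12.6
```

>>> {"name": "carry_out", "arguments": {"deltas": "-1 0 0 -41 0; -1 0 0 -82 0; -1 0 0 -123 0; -1 0 0 -165 0; -1 -370 162 -165 7; -1 -370 162 -165 14; -1 -370 162 -165 21; -1 -370 162 -165 28"}}

```text
clock: 7.05
position: [0.5197, 0.2018, 0.2353]
tcp_rot: [-0.016, 0.951, 0.309, 0.0]
force: [1.0, -0.4, 0.2]
finger_gap: -0.0004
grasp_force: 0.0
```

```bash
python3 -c "
from h import *
snap('wrist','w5.png')"; python3 go.py .5113 -.0262 .043
```

```text
7.1 [0.51933325 0.19461434 0.2347822 ] [ 0.212  0.346 -0.199  1.031  0.026  2.737] [[0.816, 0.578, -0.011], [0.578, -0.816, 0.024], [0.005, -0.026, -1.0]]
tip to point, mm [-135.1  180.4  169.5]
```

>>> {"name": "carry_out", "arguments": {"deltas": "-1 -135 178 0 6; -1 -135 178 0 12; -1 -135 178 0 18; -1 -135 178 0 22; -1 -135 178 0 22; -1 -135 178 0 22; -1 -135 178 0 22; -1 -135 178 0 22"}}

```text
clock: 7.77
position: [0.5166, -0.0207, 0.2285]
tcp_rot: [-0.016, 0.992, 0.123, -0.003]
force: [0.5, 0.5, 0.4]
finger_gap: -0.0001
grasp_force: 0.0
```

```bash
python3 go.py .5113 -.0262 .043
python3 - <<'E'
from h import *
st,im=snap("wrist","w6.png");import json;json.dump({k:np.array(st[k]).tolist() for k in("position","tcp_rot")},open("w6.json","w"))
im=cv2.resize(im[:,:,::-1],(800,600));im[408:,:400]=cv2.resize(cv2.imread("pics/w5.png")[:246],(400,192));cv2.imwrite("pics/w6b.png",im)
E
```

```text
7.7667 [ 0.5166288  -0.02073036  0.22850001] [-0.199  0.29  -0.298  0.999  0.028  2.696] [[0.97, 0.244, -0.01], [0.244, -0.969, 0.03], [-0.002, -0.032, -0.999]]
tip to point, mm [ -6.1   9.9 168.3]
```

View pics/w6b.png

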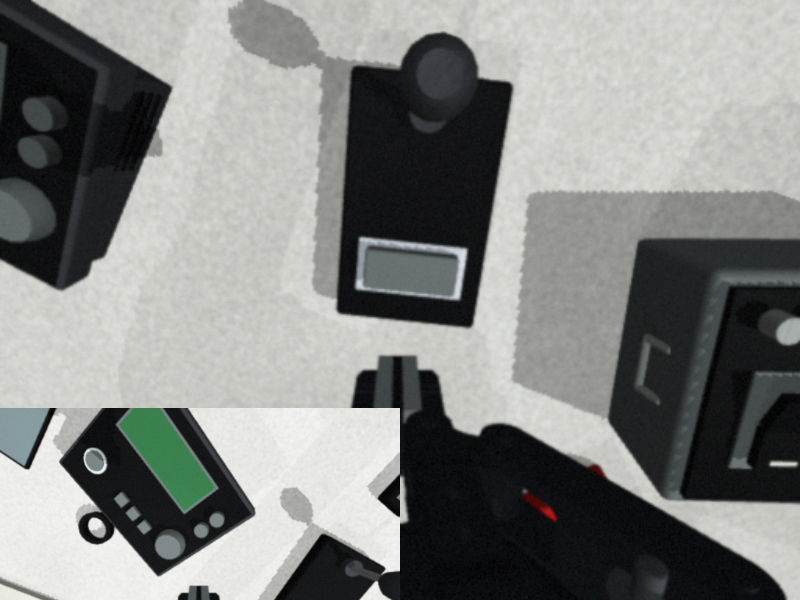

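The wrist view shows the mic ahead, with the bar face from (365,248) to (459,298), centre (411,273). The inset shows the power button set into its ring.

Run:
```python
from h import *
import json
W=cam("wrist",json.load(open("w6.json")));f=.64
c=[onz(W,(q[0]*f,q[1]*f),.043) for q in[(365,249),(460,256),(456,298),(362,291)]];m=np.mean(c,0);print(m,[np.linalg.norm(c[i]-c[i-1]).round(3) for i in range(4)])
import subprocess;print(subprocess.run(["python3","go.py",*map(str,m)],capture_output=True,text=True).stdout)
```

```text
[ 0.50868866 -0.0281487   0.043     ] [np.float64(0.032), np.float64(0.068), np.float64(0.032), np.float64(0.07)]
7.8167 [ 0.51664582 -0.01983916  0.22852029] [-0.197  0.289 -0.298  0.999  0.028  2.696] [[0.969, 0.246, -0.01], [0.246, -0.969, 0.03], [-0.002, -0.032, -0.999]]
tip to point, mm [ -9.4  12.  168.3]
```

>>> {"name": "carry_out", "arguments": {"deltas": "-1 -9 11 35 0; -1 -9 11 70 0; -1 -9 11 105 0; -1 -9 11 135 0; -1 -9 11 150 0; -1 -9 11 158 0; -1 -9 11 158 0; -1 -9 11 158 0"}}

```text
clock: 8.48
position: [0.5097, -0.0277, 0.0708]
tcp_rot: [-0.015, 0.992, 0.125, -0.003]
force: [0.1, -0.2, 0.6]
finger_gap: -0.0001
grasp_force: 0.0
```

```bash
python3 go.py .509 -.0277 .043
```

```text
8.4833 [ 0.50970679 -0.02765632  0.07077729] [-0.214  0.458 -0.511  0.617  0.027  2.677] [[0.969, 0.248, -0.009], [0.248, -0.968, 0.029], [-0.002, -0.031, -1.0]]
tip to point, mm [-0.6  0.7 10.8]
```

>>> {"name": "carry_out", "arguments": {"deltas": "-1 0 0 6 0; -1 0 0 10 0; -1 0 0 13 0; -1 0 0 15 0; -1 0 0 16 0; -1 0 0 17 0; -1 0 0 18 0; -1 0 0 18 0"}}

```text
clock: 9.15
position: [0.5102, -0.0284, 0.0539]
tcp_rot: [-0.015, 0.992, 0.124, -0.002]
force: [-1.4, -0.2, 13.1]
finger_gap: 0.0002
grasp_force: 6.5
```

>>> {"name": "carry_out", "arguments": {"deltas": "-1 0 0 0 0; -1 0 0 0 0; -1 0 0 0 0; -1 0 0 0 0; -1 0 0 0 0; -1 0 0 0 0"}}

```text
clock: 9.65
position: [0.5102, -0.0284, 0.0539]
tcp_rot: [-0.015, 0.992, 0.124, -0.002]
force: [-0.9, 1.7, 13.6]
finger_gap: -0.0
grasp_force: 6.6
```

```bash
python3 -c "
from h import *
st=observe();print(st['force'],st['position']);print(close_job())"
```

```text
[-0.85386531  1.66284953 13.64118226] [ 0.51024909 -0.02836579  0.05388188]
the job is handed in; nothing more can be done
None
```

I pressed the large rocker over, then pushed the power button in, and handed the job in at 9.65 s with the talk bar held down at about 13.6 N; the hand-in gave no verdict, so the outcome is judged only by tip heights, forces and pictures.

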